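# Set out the mixing place: slide off a tile, sort the paste pots

### The arm

A 7-joint arm with a two-finger parallel gripper is mounted at the origin on a cart in front of the work surface, level with it; the furniture and walls round the work are solid. World frame = base frame: x ahead of the robot, y to its left, z up, the work surface at z = 0. Lengths are in mm, angles in rad, forces in N, time in s.
With the tool pointing down it reaches from about 400 to 900 mm from the base axis. Payload 5.6 kg.
Tool frame: the origin (TCP) lies midway between the tips of the shut fingers; the grasp point (between the pads) lies 19 mm behind it; x points along the fingers, y is the direction in which the jaws open and shut, and the axes are right-handed (so a half turn about x gives the same grasp; the last joint's range is limited). The gripper opens to 92 mm and grips with 3 to 60 N. Pads are 20 mm wide; open, the fingers measure 128 mm over their backs; the gripper's body (75 mm by 189 mm) begins 69 mm behind the grasp point.
Start: joints at [1.077, 0.468, -0.012, 1.603, 0.006, 1.071, -0.056], TCP at [283.157, -585.09, 214.592] pointing down, gripper open.
Joint ranges: [-2.53, 2.53], [-0.31, 2.02], [-1.57, 1.55], [0.28, 2.44], [-1.29, 4.43], [0.15, 1.84], [-2.92, 2.92]. Speed limits (rad/s): [2.57, 2.57, 3.14, 3.14, 3.14, 3.14, 3.14].

### API

Orientations are given as a rotation vector (axis times angle).
In Python, from cell import robot, grip, kin, viewer gives the robot as it stands. Calls block until the motion is done:
- robot.movep(position, orientation): joint-space move of the TCP to a pose.
- robot.servo_line(position, feed=150, rotation=None): straight line of the TCP; rotation=None keeps the orientation; feed is the mean speed in mm/s.
- robot.goto_joints(angles): joint-space move.
- grip(opening, newtons=None): opening from 0.0 (shut) to 1.0 (fully open); newtons is the grip in N (None keeps the last); returns when the fingers have stopped.
- robot.hold(seconds).
- kin.ik(position, orientation): joint angles nearest the present ones, or None.
- robot.observe(): the state.
- viewer.read_camera(name): name is "scene" or "top"; returns the picture (480x640x3 uint8, red, green, blue); there is no depth.
- viewer.camera_info(name): a dict with "camera_matrix" (3x3 intrinsics, pixels), "R" (3x3) and "t" (3): a world point X has camera coordinates R X + t. Camera axes: x right, y down, z forward; pixel columns grow to the right and rows downward; lengths in mm; the calibration is good to about 2 mm. A picture is of the moment at which its call begins. camera_info takes no time and is no camera call.
A pose or a line that the arm cannot do raises robot.IKError and nothing moves.
- robot.job_done(): hands the job in, once; it reports no verdict.
Trained networks look in the newest picture that a camera, given by its name, has taken for a name from the list of things; names that differ only in an ending like _2 or _b are one class to them, and where a whole thing is asked for, a point or a joint stands for the part that bears it (a point fixed in the world has none). Each returns a list of dicts, best first, with "confidence" (0 to 1); they miss things now and then, are a little off and sometimes report something else, mostly with a low value. They report only what shows in the picture. A call takes as long as a camera call. They do not tell look-alikes from the thing itself.
- viewer.silhouettes(name, camera): "mask" (480x640 bool, what is visible of it).
- viewer.pinpoint(name, camera): "at" ([x, y, z] in mm, in the coordinates of the camera as it stood for that picture, good to about 4 mm: a listed point, or the origin of a listed thing).
The state is a dict: "t": time; "joints": joint angles; "joint_velocities": joint speeds; "joint_torque": joint torques, N m; "tcp_pos": TCP position; "tcp_rot": TCP orientation; "contact_force": force on the tool from outside, world axes, zero at the start; "wrist_torque": the same for the moment, N m; "grip_width": opening from 0.0 (shut) to 1.0 (fully open).
Only numpy, scipy, OpenCV 4.12 (cv2) and the standard library are available. Lean on these libraries where they do the work, as an engineer would, in place of code of your own. Each camera call takes 0.05 s, during which the arm holds its last target.

### The job

Set out the mixing place. Slide the top white mixing tile off the stack, without lifting it and without shifting the two tiles below, across onto the raised shelf until it lies squarely against the black end stop, and then stand the green-lidded pot on that tile. Sort the other pots: every blue-lidded pot stands flat in the blue tray and every orange-lidded one in the orange tray; leave the small bottles and the dish behind alone.

Things in the scene. Friction and masses are not known exactly. Their poses are not given: they have to be found in the camera images.
- station: fixed tile station, grey base 104 (x) x 222 (y) x 6 mm; origin: centre of underside; its y is the slide line. +y half: low pad with the stack, centred near y +60 mm, no walls. -y half: level shelf 104 mm wide, top 32.5 mm above the worktop, from y -7 to -103 mm, about 20 mm gap from the stack; black end stop with face at y -103 mm, 7 mm above the shelf. Yawed up to 0.1 rad
- shelf_home (a point): point on the shelf top, 32.5 mm above the worktop: where the centre of the tile's underside lies when the tile is centred on the shelf and touches the end stop; axes parallel to the station's
- tile_top: top of three like white mixing tiles with a thin blue line round the edge, each 100 (x) by 90 (y, slide direction) by 14 mm thick, about 0.3 kg; starts with its underside 34 mm above the worktop, 1.5 mm above shelf level, a little askew on the stack; slides freely when pushed at its edge; origin: centre of its underside, z up
- tile_middle: middle tile of the stack, same size, underside starts 20 mm above the worktop; loose, nothing holds it but its own weight and the tile above; origin at the centre of its underside
- tile_bottom: bottom tile of the stack, same size, underside 6 mm above the worktop, loose on the station's pad; origin at the centre of its underside
- tray_blue: blue shallow open tray, fixed, 68 mm (x) by 136 mm (y) outside, inside 62 x 130 mm, walls 3 mm thick, rim 10 mm above the worktop, inner floor 3 mm; three pots fit in a row along its y; origin at the centre of its underside. The two trays change places from start to start
- tray_orange: orange shallow open tray, fixed, 68 mm (x) by 136 mm (y) outside, inside 62 x 130 mm, walls 3 mm thick, rim 10 mm above the worktop, inner floor 3 mm; three pots fit in a row along its y; origin at the centre of its underside. The two trays change places from start to start
- pot_blue_1: round screw-lid paste pot, white body with a blue lid, 34 mm diameter, 30 mm high, 40 g, one solid rigid piece (the lid does not come off), starts standing on the worktop in the front row; origin at the centre of its underside, z axis up through the lid; may be absent
- pot_blue_2: round screw-lid paste pot, white body with a blue lid, 34 mm diameter, 30 mm high, 40 g, one solid rigid piece (the lid does not come off), starts standing on the worktop in the front row; origin at the centre of its underside, z axis up through the lid; may be absent
- pot_blue_3: round screw-lid paste pot, white body with a blue lid, 34 mm diameter, 30 mm high, 40 g, one solid rigid piece (the lid does not come off), starts standing on the worktop in the front row; origin at the centre of its underside, z axis up through the lid; may be absent
- pot_orange_1: round screw-lid paste pot, white body with an orange lid, 34 mm diameter, 30 mm high, 40 g, one solid rigid piece (the lid does not come off), starts standing on the worktop in the front row; origin at the centre of its underside, z axis up through the lid; may be absent
- pot_orange_2: round screw-lid paste pot, white body with an orange lid, 34 mm diameter, 30 mm high, 40 g, one solid rigid piece (the lid does not come off), starts standing on the worktop in the front row; origin at the centre of its underside, z axis up through the lid; may be absent
- pot_orange_3: round screw-lid paste pot, white body with an orange lid, 34 mm diameter, 30 mm high, 40 g, one solid rigid piece (the lid does not come off), starts standing on the worktop in the front row; origin at the centre of its underside, z axis up through the lid; may be absent
- pot_green: round screw-lid paste pot, white body with a green lid, 34 mm diameter, 30 mm high, 40 g, one solid rigid piece (the lid does not come off), starts standing on the worktop in the front row; origin at the centre of its underside, z axis up through the lid; always there
- bottle_amber: bystander: small brown bottle with a black cap, 36 mm diameter, 78 mm high, behind the station; origin at the centre of its underside
- dappen_dish: bystander: small amber dish, 35 mm wide, 30 mm high, behind the trays; origin at the centre of its underside
- bottle_clear: bystander: small white bottle with a blue cap, 30 mm diameter, 66 mm high, behind the trays; origin at the centre of its underside
Mind the look-alikes: they are no part of the job. Of the things like the pot_green, leave any that is pink; of the rest the smaller one is meant.

How it is judged:
By the outcome, as a careful person would: the job done as asked, in the order asked, and still so for the second after the job is handed in, with the robot touching nothing.
Of pot_blue_1, pot_blue_2, pot_blue_3, pot_orange_1, pot_orange_2, pot_orange_3 only 4 to 6 are there at a start; the rules pass over those that are not, and their reading is None.
At some moment in a run one of pot_blue_1, pot_blue_2, pot_blue_3, pot_orange_1, pot_orange_2, pot_orange_3, pot_green may be knocked a few centimetres aside while the robot is not near it.
Once in a run the grip may slacken for a moment while it holds something.
It also fails if it takes over 210 s, if anything falls off the work surface, if the arm or the gripper's body presses on something with over 40 N, if the wrist force passes 120 N, or if a joint passes its speed limit or range.

## Working session

There is one attempt and no reset: what is moved stays moved. The work goes in short steps, each a Python script; the robot and the scene stay as the last script left them, time stands still between calls to the robot, and variables do not carry over. Pictures are saved under pics/ and viewed, and the job is handed in when it is done.

```bash
ls; mkdir -p pics; python3 - <<'E'
from cell import robot, grip, kin, viewer
import cv2
for n in("scene","top"):
    im=viewer.read_camera(n); cv2.imwrite(f"pics/{n}0.png",im[:,:,::-1])
    i=viewer.camera_info(n); print(n,i)
s=robot.observe();print(s['t'],s['tcp_pos'],s['tcp_rot'],s['grip_width'])
E
```

```text
pics
scene {'camera_matrix': array([[481.62664074,   0.        , 313.05600778],
       [  0.        , 481.62664074, 239.26917119],
       [  0.        ,   0.        ,   1.        ]]), 'R': array([[-0.40771967, -0.91310279,  0.00282141],
       [-0.59441361,  0.26307016, -0.7599122 ],
       [ 0.69313572, -0.31150823, -0.65001961]]), 't': array([407.88709006, 322.02934115, 579.1715772 ])}
top {'camera_matrix': array([[509.89789062,   0.        , 322.82535691],
       [  0.        , 509.89789062, 239.6555495 ],
       [  0.        ,   0.        ,   1.        ]]), 'R': array([[ 0.01535382, -0.99983819, -0.00937269],
       [-0.99241388, -0.01409493, -0.12213115],
       [ 0.12197929,  0.01117676, -0.99246971]]), 't': array([180.6055428 , 538.90134581, 958.51399984])}
0.1 [ 282.94943331 -584.63874392  213.77504742] [ 1.97136527  0.45358206 -1.97225927] 1.0016681206213447
```

View pics/scene0.png

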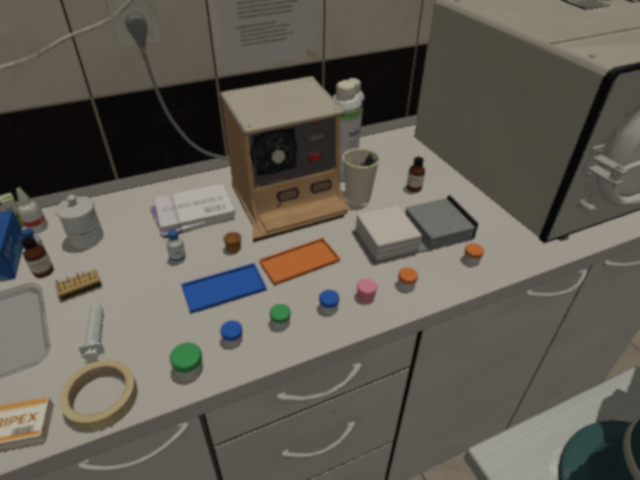

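View pics/top0.png

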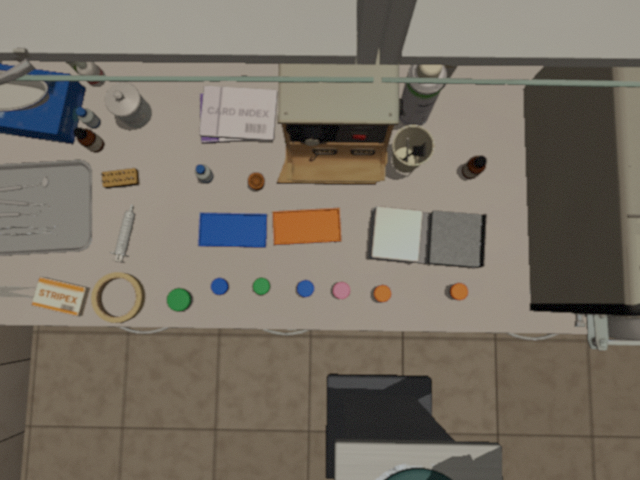

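```bash
cat > h.py <<'E'
from cell import robot, grip, kin, viewer
import cv2, numpy as np
from scipy.spatial.transform import Rotation as Rn
def unproj(cam,uv,z):
    i=viewer.camera_info(cam);K,R,t=i['camera_matrix'],i['R'],np.array(i['t'])
    d=R.T@np.linalg.inv(K)@np.array([uv[0],uv[1],1.]);c=-R.T@t
    return c+d*(z-c[2])/d[2]
def proj(cam,X):
    i=viewer.camera_info(cam);p=i['camera_matrix']@(i['R']@np.array(X,float)+i['t']);return p[:2]/p[2]
def rot(a,tilt=None):
    "tool down, jaw axis at yaw a in world"
    x=np.array([0,0,-1.]);y=np.array([np.cos(a),np.sin(a),0]);return Rn.from_matrix(np.c_[x,y,np.cross(x,y)]).as_rotvec()
def pic(cam,name):
    im=viewer.read_camera(cam);cv2.imwrite(f"pics/{name}.png",im[:,:,::-1]);return im
def lids(im,cam='top',z=30):
    hsv=cv2.cvtColor(im,cv2.COLOR_RGB2HSV);out=[]
    for n,(a,b) in dict(blue=(105,125),orange=(5,14),green=(55,85),pink=(165,179)).items():
        m=cv2.inRange(hsv,(a,110 if n!='pink' else 60,60),(b,255,255))
        k,l,s,c=cv2.connectedComponentsWithStats(m)
        for j in range(1,k):
            if 60<s[j,4]<900: out.append((n,s[j].tolist(),c[j].round(1).tolist(),unproj(cam,c[j],z).round(1)[:2].tolist()))
    return out
E
python3 - <<'E'
from h import *
im=pic('top','t1')
for o in lids(im): print(o)
cv2.imwrite('pics/c1.png',cv2.resize(im[170:320,150:500],None,fx=2.2,fy=2.2,interpolation=cv2.INTER_CUBIC)[:,:,::-1])
i=viewer.camera_info('top')
for n in ['pot_green','pot_blue_1','pot_orange_1','tile_top','tile_middle','station','shelf_home','tray_blue','tray_orange']:
    for r in viewer.pinpoint(n,'top'):
        if r['confidence']>.3: print(n,round(r['confidence'],2),(i['R'].T@(np.array(r['at'])-i['t'])).round(1))
s=robot.observe();print(Rn.from_rotvec(s['tcp_rot']).as_matrix().round(2))
E
```

```text
('blue', [29, 70, 35, 5, 113], [43.4, 72.5], [873.3, 765.9])
('blue', [76, 93, 10, 23, 136], [79.6, 105.0], [804.8, 686.3])
('blue', [211, 278, 17, 17, 211], [219.1, 285.9], [443.5, 388.0])
('blue', [297, 281, 17, 16, 208], [304.9, 288.2], [441.7, 221.7])
('orange', [248, 173, 16, 17, 204], [255.6, 180.7], [652.5, 323.7])
('orange', [450, 283, 18, 17, 211], [458.5, 291.1], [440.6, -74.2])
('orange', [373, 285, 18, 17, 202], [381.5, 293.2], [434.3, 73.9])
('green', [253, 278, 16, 16, 193], [260.9, 285.9], [444.7, 306.9])
('green', [168, 289, 23, 22, 400], [178.8, 299.4], [416.4, 464.9])
('pink', [333, 282, 17, 17, 239], [340.9, 290.1], [439.2, 152.1])
pot_green 0.81 [ 4.459e+02  3.040e+02 -4.000e-01]
pot_green 0.72 [ 4.158e+02  4.647e+02 -4.000e-01]
pot_green 0.47 [4.408e+02 1.514e+02 2.000e-01]
pot_blue_1 0.8 [442.7 389.2  -2.2]
pot_blue_1 0.66 [438.1 219.9  -3.4]
pot_orange_1 0.84 [ 4.375e+02 -7.790e+01  1.000e-01]
pot_orange_1 0.66 [434.4  69.7   2.5]
tile_top 0.69 [544.5  47.7  31.5]
station 0.71 [544.5 -15.2   0.6]
shelf_home 0.62 [544.9 -71.3  29.7]
tray_blue 0.91 [559.4 370.3   3. ]
tray_orange 0.71 [566.9 220.2   1.2]
[[ 0.    0.44 -0.9 ]
 [-0.   -0.9  -0.44]
 [-1.    0.    0.  ]]
```

View pics/c1.png

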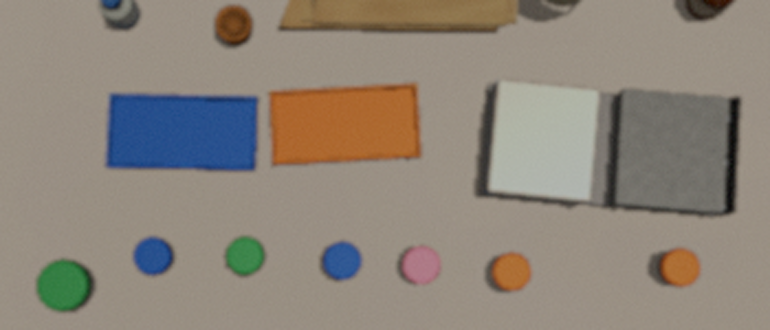

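```bash
python3 - <<'E'
from h import *
im=cv2.imread('pics/t1.png'); sc=cv2.imread('pics/scene0.png')
a=cv2.resize(im[195:280,360:500],None,fx=5.5,fy=5.5,interpolation=cv2.INTER_CUBIC)
b=cv2.resize(sc[190:270,345:485],None,fx=5.5,fy=5.5,interpolation=cv2.INTER_CUBIC)
cv2.imwrite('pics/c2.png',a);cv2.imwrite('pics/c3.png',b)
ims={'top':im,'scene':sc}
viewer.read_camera('top');viewer.read_camera('scene')
for cam in ('top','scene'):
  for n,z in (('tile_top',48),('tray_blue',10),('tray_orange',10),('station',0)):
    for r in viewer.silhouettes(n,cam)[:2]:
        m=r['mask'].astype('uint8');c=max(cv2.findContours(m,0,2)[0],key=cv2.contourArea)
        q=cv2.boxPoints(cv2.minAreaRect(c));P=np.array([unproj(cam,p,z)[:2] for p in q])
        print(cam,n,round(r['confidence'],2),q.round(1).tolist(),P.round(1).tolist(),P.mean(0).round(1),np.linalg.norm(np.diff(P,axis=0),axis=1).round(1))
E
```

```text
top tile_top 0.85 [[370.20001220703125, 257.0], [375.20001220703125, 205.39999389648438], [422.29998779296875, 210.0], [417.29998779296875, 261.6000061035156]] [[502.3, 97.4], [602.5, 88.2], [594.9, -2.5], [494.9, 7.8]] [548.7  47.7] [100.6  91.  100.5]
top tray_blue 0.71 [[198.0, 212.0], [266.0, 212.0], [266.0, 247.0], [198.0, 247.0]] [[591.6, 440.8], [593.5, 303.8], [522.8, 301.8], [520.8, 437.5]] [557.2 371. ] [136.9  70.7 135.8]
top station 0.78 [[416.70001220703125, 263.3999938964844], [420.8999938964844, 208.6999969482422], [487.6000061035156, 213.8000030517578], [483.29998779296875, 268.6000061035156]] [[495.1, 0.6], [606.3, -8.8], [597.6, -142.9], [486.8, -131.9]] [546.5 -70.8] [111.6 134.5 111.4]
scene tile_top 0.93 [[355.29998779296875, 214.1999969482422], [412.20001220703125, 199.89999389648438], [422.1000061035156, 239.5], [365.20001220703125, 253.6999969482422]] [[601.6, 88.2], [596.8, -39.3], [485.1, 11.9], [493.2, 125.8]] [544.2  46.7] [127.5 122.9 114.2]
scene tray_blue 0.85 [[181.0, 283.8999938964844], [258.1000061035156, 260.20001220703125], [267.3999938964844, 290.
[... 522 characters left out ...]
 291.7], [615.8, 136.4], [528.5, 154.0], [515.1, 298.1]] [563.8 220. ] [156.6  89.1 144.8]
scene tray_orange 0.61 [[464.0, 243.0], [484.0, 243.0], [484.0, 265.0], [464.0, 265.0]] [[478.5, -86.6], [462.8, -122.0], [413.3, -81.7], [428.2, -48.0]] [445.7 -84.6] [38.7 63.9 36.8]
scene station 0.7 [[349.79998779296875, 220.8000030517578], [470.0, 189.5], [482.5, 237.3000030517578], [362.29998779296875, 268.6000061035156]] [[640.4, 77.2], [631.8, -223.2], [486.4, -140.2], [504.5, 121.8]] [565.7 -41.1] [300.6 167.4 262.6]
scene station 0.27 [[269.0, 304.0], [290.0, 304.0], [290.0, 329.0], [269.0, 329.0]] [[492.4, 309.4], [477.8, 276.6], [427.7, 296.8], [441.5, 328.0]] [459.8 302.7] [35.9 54.1 34.1]
```

View pics/c2.png

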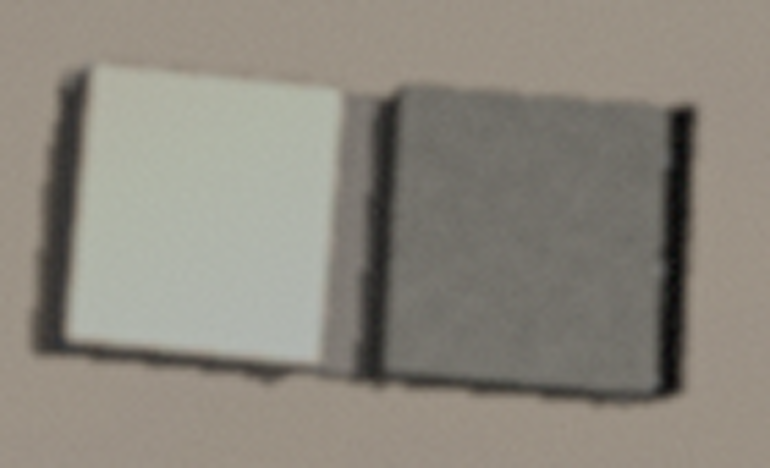

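View pics/c3.png

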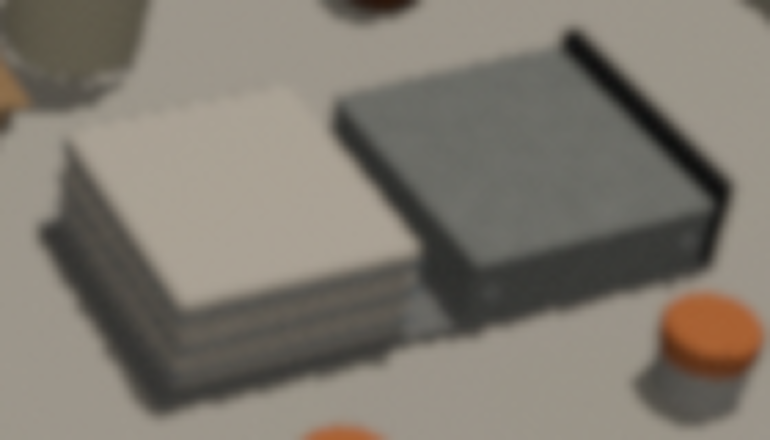

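```bash
cat >> h.py <<'E'
from scipy.optimize import least_squares
def fitrect(obs,hx,hy,z,x0):
    """obs: {cam:4x2 px} corner order (+x+y),(+x-y),(-x-y),(-x+y)"""
    L=np.array([[hx,hy],[hx,-hy],[-hx,-hy],[-hx,hy]])
    def f(p):
        c,s=np.cos(p[2]),np.sin(p[2]);W=L@np.array([[c,s],[-s,c]])+p[:2]
        return np.concatenate([(np.array([proj(cam,[*w,z]) for w in W])-q).ravel() for cam,q in obs.items()])
    r=least_squares(f,x0,x_scale=[10,10,.1]);return r.x,r.fun.reshape(-1,2)
E
python3 - <<'E'
from h import *
u=lambda P,o:(np.array(P,float)+.5)/5.5-.5+np.array(o)
T=(360,195);S=(345,190)
tile={'top':u([(92,66),(342,92),(322,362),(66,340)],T),'scene':u([(68,140),(290,88),(418,255),(180,308)],S)}
shelf={'top':u([(400,92),(667,105),(658,390),(385,372)],T),'scene':u([(340,103),(568,45),(712,207),(472,265)],S)}
for nm,o,a in (('tile',tile,(50,45,48,[545,47,.0])),('shelf',shelf,(52,48,32.5,[545,-70,.0]))):
  for cs in (['top'],['scene'],['top','scene']):
    x,r=fitrect({c:o[c] for c in cs},*a);print(nm,cs,x.round(3),'rms px',np.sqrt((r**2).mean()).round(2))
E
```

```text
tile ['top'] [ 5.48342e+02  4.63800e+01 -8.40000e-02] rms px 0.77
tile ['scene'] [ 5.47473e+02  4.71610e+01 -9.60000e-02] rms px 0.74
tile ['top', 'scene'] [ 5.48109e+02  4.66370e+01 -8.90000e-02] rms px 0.79
shelf ['top'] [ 5.4325e+02 -6.9389e+01 -5.2000e-02] rms px 0.62
shelf ['scene'] [ 5.43215e+02 -7.05680e+01 -1.01000e-01] rms px 0.82
shelf ['top', 'scene'] [ 5.43117e+02 -6.98360e+01 -7.20000e-02] rms px 0.94
```

```bash
cat >> h.py <<'E'
from scipy.ndimage import map_coordinates, gaussian_filter
def avg(cam,n=6): return np.mean([viewer.read_camera(cam).astype(float) for _ in range(n)],0)
def refine(g,P,rad=3.5,sg=0.7,sgn=None):
    """refine quad corners P (4x2) by line fits on edges of gray g; returns corners"""
    g=gaussian_filter(g,sg);P=np.array(P,float);lines=[]
    for i in range(4):
        a,b=P[i],P[(i+1)%4];d=(b-a)/np.linalg.norm(b-a);n=np.array([-d[1],d[0]])
        if np.dot(n,P.mean(0)-(a+b)/2)<0:n=-n
        pts=[];s=np.arange(-rad,rad+.01,.1)
        for f in np.linspace(.12,.88,40):
            q=a+f*(b-a);v=map_coordinates(g,[q[1]+s*n[1],q[0]+s*n[0]],order=3);e=np.gradient(v)
            e=np.abs(e) if sgn is None else e*sgn[i]
            pts.append(q+s[np.argmax(e)]*n)
        vx,vy,x,y=cv2.fitLine(np.array(pts,np.float32),cv2.DIST_HUBER,0,.01,.01).ravel();lines.append((np.array([x,y]),np.array([vx,vy])))
    out=[]
    for i in range(4):
        (p,d),(q,e)=lines[i-1],lines[i];k=np.linalg.solve(np.c_[d,-e],q-p);out.append(p+k[0]*d)
    return np.array(out)
E
python3 - <<'E'
from h import *
u=lambda P,o:(np.array(P,float)+.5)/5.5-.5+np.array(o)
T=(360,195);S=(345,190)
tile={'top':u([(92,66),(342,92),(322,362),(66,340)],T),'scene':u([(68,140),(290,88),(418,255),(180,308)],S)}
shelf={'top':u([(400,92),(667,105),(658,390),(385,372)],T),'scene':u([(340,103),(568,45),(712,207),(472,265)],S)}
for c in tile:
    A=avg(c); np.save(f'pics/{c}.npy',A); g=A.mean(2)
    tile[c]=refine(g,tile[c]); shelf[c]=refine(g,shelf[c])
    D=cv2.resize(A[190:285,345:500].astype('uint8'),None,fx=5,fy=5)[:,:,::-1].copy()
    for q in(tile[c],shelf[c]): cv2.polylines(D,[(((q-[345,190])+.5)*5).astype(int)],True,(0,0,255))
    cv2.imwrite(f'pics/r_{c}.png',D)
for nm,o,a in (('tile',tile,(50,45,48,[545,47,.0])),('shelf',shelf,(52,48,32.5,[545,-70,.0]))):
  for cs in (['top'],['scene'],['top','scene']):
    x,r=fitrect({c:o[c] for c in cs},*a);print(nm,cs,x.round(3),'rms px',np.sqrt((r**2).mean()).round(2))
E
cd pics; python3 -c "
import cv2,numpy as np;cv2.imwrite('r.png',cv2.resize(np.vstack([cv2.imread('r_top.png'),cv2.imread('r_scene.png')]),None,fx=.63,fy=.63))"
```

```text
tile ['top'] [ 5.48293e+02  4.70600e+01 -9.20000e-02] rms px 0.4
tile ['scene'] [ 5.48271e+02  4.56310e+01 -9.60000e-02] rms px 0.16
tile ['top', 'scene'] [ 5.48138e+02  4.64370e+01 -9.40000e-02] rms px 0.4
shelf ['top'] [ 5.41551e+02 -6.95980e+01 -6.30000e-02] rms px 0.8
shelf ['scene'] [ 5.43526e+02 -6.89900e+01 -1.34000e-01] rms px 2.9
shelf ['top', 'scene'] [ 5.42382e+02 -6.90950e+01 -9.30000e-02] rms px 2.31
```

View pics/r.png

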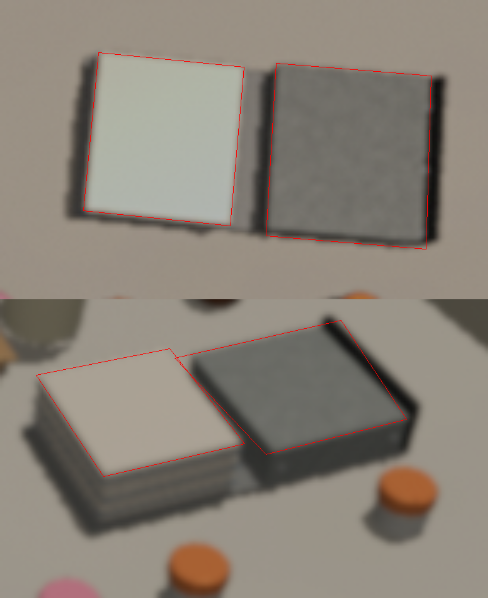

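```bash
python3 - <<'E'
from h import *
u=lambda P,o:(np.array(P,float)+.5)/5.5-.5+np.array(o)
T=(360,195);S=(345,190)
shelf={'top':u([(400,92),(667,105),(658,390),(385,372)],T),'scene':u([(340,103),(568,45),(712,207),(472,265)],S)}
L=[]
for c in shelf:
    A=np.load(f'pics/{c}.npy'); g=A.mean(2)
    shelf[c]=refine(g,shelf[c],rad=2.5,sgn=[-1,1,1,1])
    D=cv2.resize(A[190:285,345:500].astype('uint8'),None,fx=5,fy=5)[:,:,::-1].copy()
    cv2.polylines(D,[(((shelf[c]-[345,190])+.5)*5).astype(int)],True,(0,0,255));L.append(D)
    P=np.array([unproj(c,p,32.5)[:2] for p in shelf[c]]);E=np.roll(P,-1,0)-P
    print(c,P.round(1).tolist(),np.linalg.norm(E,axis=1).round(1),[round(float(np.arctan2(e[1],e[0])),3) for e in E])
cv2.imwrite('pics/r2.png',cv2.resize(np.vstack(L),None,fx=.63,fy=.63))
for cs in (['top'],['scene'],['top','scene']):
    x,r=fitrect({c:shelf[c] for c in cs},52,48,32.5,[545,-70,0.]);print(cs,x.round(3),'rms px',np.sqrt((r**2).mean()).round(2))
E
```

```text
top [[598.9, -25.0], [592.2, -121.1], [489.3, -113.7], [496.0, -17.8]] [ 96.4 103.1  96.1 103.1] [-1.64, 3.069, 1.501, -0.07]
scene [[599.2, -25.8], [592.2, -122.2], [488.6, -115.5], [495.6, -18.4]] [ 96.6 103.8  97.3 103.9] [-1.643, 3.077, 1.5, -0.071]
['top'] [ 5.44129e+02 -6.93860e+01 -7.00000e-02] rms px 0.17
['scene'] [ 5.43869e+02 -7.04820e+01 -7.20000e-02] rms px 0.18
['top', 'scene'] [ 5.43905e+02 -6.98470e+01 -7.10000e-02] rms px 0.26
```

View pics/r2.png

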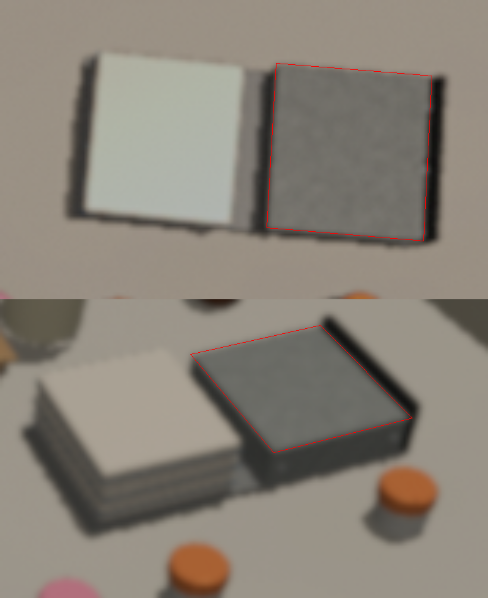

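```bash
python3 - <<'E'
from h import *
print(unproj('scene',(547,238),0),unproj('scene',(440,150),0))
im=pic('top','t2')
print(lids(im)[2:])
# trays
for nm,P in (('blue',[(199.5,213),(267.5,213.5),(266.5,247),(198.5,246)]),('orange',[(273,212),(339,209),(341,241),(275,244.5)])):
    # corners order +x+y,+x-y,-x-y,-x+y
    g=avg('top',3); g=(g[:,:,2]-g[:,:,0])*(1 if nm=='blue' else -1)
    q=refine(g,P,rad=4); x,r=fitrect({'top':q},34,68,8,[560,300,0.]);print(nm,q.round(1).tolist(),x.round(3),np.sqrt((r**2).mean()).round(2))
for p in ([200,-400,300],[330,-280,300],[430,-100,300],[543,130,200]):
    for a in (-1.1,-.071,1.5):
        q=kin.ik(p,rot(a));print(p,a,None if q is None else np.round(q,2))
E
```

```text
[ 432.49692915 -256.48676149    0.        ] [ 804.87489402 -264.71177714    0.        ]
[('blue', [211, 278, 17, 17, 211], [219.1, 285.9], [443.6, 387.9]), ('blue', [297, 281, 17, 16, 209], [304.9, 288.2], [441.7, 221.7]), ('orange', [248, 173, 16, 17, 206], [255.6, 180.7], [652.6, 323.7]), ('orange', [450, 283, 18, 17, 223], [458.5, 291.1], [440.6, -74.2]), ('orange', [373, 285, 18, 17, 186], [381.4, 293.2], [434.3, 74.1]), ('green', [254, 278, 15, 16, 191], [261.0, 286.0], [444.7, 306.9]), ('green', [168, 289, 23, 22, 398], [178.7, 299.4], [416.4, 465.1]), ('pink', [333, 282, 17, 17, 237], [340.9, 290.0], [439.2, 152.2])]
blue [[199.5, 212.39999389648438], [266.1000061035156, 213.60000610351562], [265.5, 246.8000030517578], [198.0, 245.1999969482422]] [ 5.57436e+02  3.70812e+02 -5.00000e-03] 0.34
orange [[272.0, 211.1999969482422], [338.79998779296875, 207.39999389648438], [340.79998779296875, 240.60000610351562], [273.79998779296875, 244.1999969482422]] [5.66899e+02 2.22287e+02 7.10000e-02] 0.34
[200, -400, 300] -1.1 [ 1.07  0.03 -0.04  1.97  0.    1.14 -0.07]
[200, -400, 300] -0.071 [ 1.25  0.04 -0.23  1.96  0.01  1.14  0.95]
[200, -400, 300] 1.5 [ 1.5   0.06 -0.48  1.94  0.03  1.14  2.51]
[330, -280, 300] -1.1 [ 0.78  0.01 -0.15  1.99  0.    1.14 -0.48]
[330, -280, 300] -0.071 [ 0.96  0.02 -0.34  1.98  0.01  1.14  0.55]
[330, -280, 300] 1.5 [ 1.2   0.04 -0.58  1.97  0.02  1.14  2.11]
[430, -100, 300] -1.1 [ 0.51  0.04 -0.37  1.96  0.02  1.14 -0.96]
[430, -100, 300] -0.071 [ 0.65  0.05 -0.5   1.95  0.03  1.14  0.06]
[430, -100, 300] 1.5 [ 0.84  0.07 -0.7   1.94  0.05  1.14  1.61]
[543, 130, 200] -1.1 [ 0.21  0.41 -0.64  1.81  0.29  1.01 -1.64]
[543, 130, 200] -0.071 [ 0.25  0.43 -0.69  1.81  0.32  1.02 -0.64]
[543, 130, 200] 1.5 [ 0.38  0.49 -0.88  1.8   0.43  1.05  0.84]
```

```bash
python3 - <<'E'
from h import *
q=kin.ik([176,-365,380],rot(-1.1)) ;print(q)
q=np.array(q); print(robot.observe()['joints'])
robot.goto_joints(list(q))
q[6]+=1.5; robot.goto_joints(list(q))
q[0]=0;q[2]=0; q[6]=1.5;robot.goto_joints(list(q))
s=robot.observe();print(s['t'],s['tcp_pos'],Rn.from_rotvec(s['tcp_rot']).as_matrix()[:,1],s['contact_force'])
for a in(-.071,np.pi-.071,-.071-np.pi/2,-.071+np.pi/2):
    q=kin.ik([545,120,150],rot(a));print(a,None if q is None else np.round(q,2))
E
```

```text
[ 1.08036584 -0.10293073 -0.03778036  1.91732059 -0.00399912  1.32713173
 -0.05624991]
[ 1.07701284  0.46753566 -0.01156299  1.60272591  0.00599092  1.07138562
 -0.0562767 ]
6.025 [404.94066749 -33.20032777 380.02939042] [0.07398578 0.99725256 0.00366591] [-0.27597108 -0.49914836  0.64764133]
-0.071 [-0.2   0.4  -0.1   1.88  0.05  0.87 -0.39]
3.070592653589793 [-0.18  0.4  -0.12  1.88  0.06  0.87  2.74]
-1.6417963267948965 [-0.29  0.39  0.01  1.89 -0.01  0.86 -1.91]
1.4997963267948966 [-0.16  0.4  -0.14  1.88  0.07  0.87  1.16]
```

```bash
cat >> h.py <<'E'
SC=np.array([543.9,-69.85]);SY=-0.071
ux=np.array([np.cos(SY),np.sin(SY)]);uy=np.array([-np.sin(SY),np.cos(SY)])
def loc(x,y,z): p=SC+ux*x+uy*y;return [p[0],p[1],z]
def toloc(p): d=np.array(p[:2])-SC;return np.array([d@ux,d@uy,*np.array(p[2:])])
def st(msg=''):
    s=robot.observe();print(msg,'t',round(s['t'],2),'tcp',np.round(s['tcp_pos'],1),'loc',toloc(s['tcp_pos']).round(1),'F',np.round(s['contact_force'],1),'g',round(s['grip_width'],3));return s
E
python3 - <<'E'
from h import *
robot.movep(loc(-4,187,120),rot(SY)); grip(.55,20)
robot.servo_line(loc(-4,187,39),feed=120); st()
robot.servo_line(loc(-4,172,39),feed=30); st('172')
robot.servo_line(loc(-4,165,39),feed=20); st('165')
im=pic('top','t3');sc=pic('scene','s3')
cv2.imwrite('pics/c4.png',np.hstack([cv2.resize(im[195:280,360:500],None,fx=2.8,fy=2.8,interpolation=2),cv2.resize(sc[185:270,345:485],None,fx=2.8,fy=2.8,interpolation=2)])[:,:,::-1])
E
```

```text
t 9.24 tcp [553.7 117.1  39.5] loc [ -3.5 187.2  39.5] F [ 0.2 -0.1 -0.4] g 0.549
172 t 9.89 tcp [552.2 101.8  39. ] loc [ -3.9 171.8  39. ] F [0.  0.2 0.5] g 0.551
165 t 10.39 tcp [551.6  94.7  39. ] loc [ -4.  164.7  39. ] F [-1.1  0.4  0.1] g 0.553
```

View pics/c4.png

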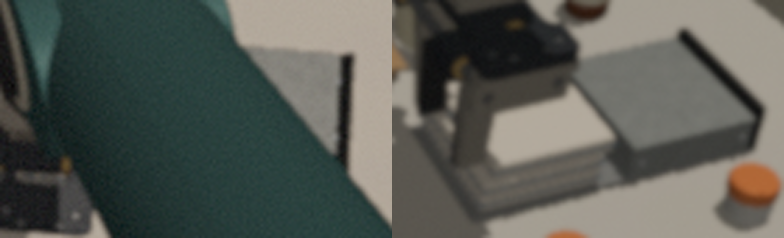

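```bash
python3 - <<'E'
from h import *
L=[]
for y in (155,130,100,75,62):
    robot.servo_line(loc(-4,y,39),feed=40); st(y)
    sc=viewer.read_camera('scene'); L.append(cv2.resize(sc[185:270,345:485],None,fx=2.8,fy=2.8,interpolation=2)[:,:,::-1])
cv2.imwrite('pics/c5.png',np.vstack([np.hstack(L[0:2]),np.hstack(L[3:5])]))
E
```

```text
155 t 10.89 tcp [550.9  84.   39. ] loc [ -4. 154.  39.] F [0.9 0.2 0. ] g 0.548
130 t 11.72 tcp [549.   59.4  38.9] loc [ -4.1 129.3  38.9] F [-0.8 -0.   0.7] g 0.549
100 t 12.67 tcp [546.8  29.4  38.8] loc [-4.2 99.2 38.8] F [-0.3  0.3  0.2] g 0.548
75 t 13.49 tcp [545.4   4.8  39.1] loc [-3.8 74.6 39.1] F [-0.4  0.8 -0.3] g 0.554
62 t 14.02 tcp [544.2  -8.5  39. ] loc [-4.  61.2 39. ] F [-0.6 -0.4  0.1] g 0.551
```

View pics/c5.png

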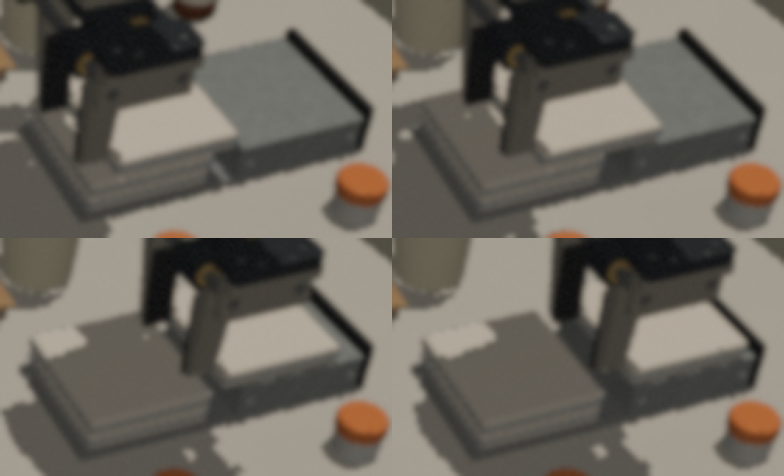

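```bash
cat >> h.py <<'E'
def meas(name,guess,z=46.5,hx=50,hy=45,rad=4,cams=('top','scene'),x0=None,sgn=None):
    o={};L=[]
    gx,gy,gyaw=guess;c,s=np.cos(gyaw),np.sin(gyaw)
    W=np.array([[hx,hy],[hx,-hy],[-hx,-hy],[-hx,hy]])@np.array([[c,s],[-s,c]])+[gx,gy]
    for cam in cams:
        A=avg(cam,4);P=np.array([proj(cam,[*w,z]) for w in W])
        o[cam]=refine(A.mean(2),P,rad=rad,sgn=sgn)
        cc=P.mean(0).astype(int);a,b=max(cc[1]-45,0),max(cc[0]-75,0)
        D=cv2.resize(A[a:a+90,b:b+150].astype('uint8'),None,fx=5,fy=5,interpolation=2)[:,:,::-1].copy()
        cv2.polylines(D,[(((o[cam]-[b,a])+.5)*5).astype(int)],True,(0,0,255));L.append(D)
        x,r=fitrect({cam:o[cam]},hx,hy,z,list(guess));print(name,cam,x.round(3),'loc',toloc(x[:2]).round(1),'dyaw',round(x[2]-SY,3),'rms',np.sqrt((r**2).mean()).round(2))
    cv2.imwrite(f'pics/{name}.png',np.vstack(L)[:,:] if len(L)==1 else cv2.resize(np.vstack(L),None,fx=.65,fy=.65))
E
python3 - <<'E'
from h import *
robot.servo_line(loc(-4,75,40),feed=100)
robot.servo_line(loc(-4,75,130),feed=150)
robot.movep([500,330,200],rot(-1.5708));st()
g=SC+ux*-4+uy*3
meas('m1',(g[0],g[1],SY),rad=5)
E
```

```text
t 16.82 tcp [500.2 329.1 199.5] loc [-71.9 394.8 199.5] F [ 1.7 -0.7 -0. ] g 0.55
m1 top [ 5.41408e+02 -6.96610e+01 -7.30000e-02] loc [-2.5  0. ] dyaw -0.002 rms 2.45
m1 scene [ 5.42051e+02 -6.42230e+01 -7.10000e-02] loc [-2.2  5.5] dyaw 0.0 rms 0.15
```

View pics/m1.png

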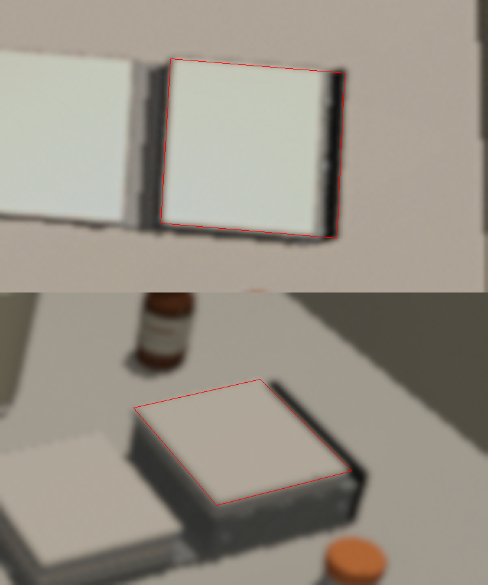

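```bash
python3 - <<'E'
from h import *
g=SC+ux*-2.3+uy*5
meas('m2',(g[0],g[1],SY),rad=2.5)
grip(0)
robot.movep(loc(-80,5.5,110),rot(SY+np.pi/2))
robot.servo_line(loc(-80,5.5,39),feed=120)
robot.servo_line(loc(-66,5.5,39),feed=40);st()
robot.servo_line(loc(-60.7,5.5,39),feed=12);st()
robot.servo_line(loc(-75,5.5,39),feed=60)
robot.servo_line(loc(-75,5.5,110),feed=150)
robot.movep([500,330,200],rot(1.5));st()
g=SC+ux*0+uy*5
meas('m3',(g[0],g[1],SY),rad=2.5)
E
```

```text
m2 top [ 5.41695e+02 -6.56410e+01 -7.10000e-02] loc [-2.5  4. ] dyaw -0.0 rms 0.95
m2 scene [ 5.41996e+02 -6.42250e+01 -7.30000e-02] loc [-2.3  5.5] dyaw -0.002 rms 0.18
 t 22.7 tcp [478.6 -59.7  39.1] loc [-65.8   5.5  39.1] F [-0.5  0.2 -0. ] g 0.005
 t 23.29 tcp [483.4 -60.   38.9] loc [-61.1   5.5  38.9] F [-0.4  0.   1.3] g 0.005
 t 25.79 tcp [500.6 328.1 199.3] loc [-71.4 393.8 199.3] F [ 0.3  0.1 -0.9] g 0.005
m3 top [ 5.41807e+02 -6.56380e+01 -7.20000e-02] loc [-2.4  4.1] dyaw -0.001 rms 0.95
m3 scene [ 5.42221e+02 -6.42470e+01 -7.30000e-02] loc [-2.1  5.5] dyaw -0.002 rms 0.18
```

View pics/m3.png

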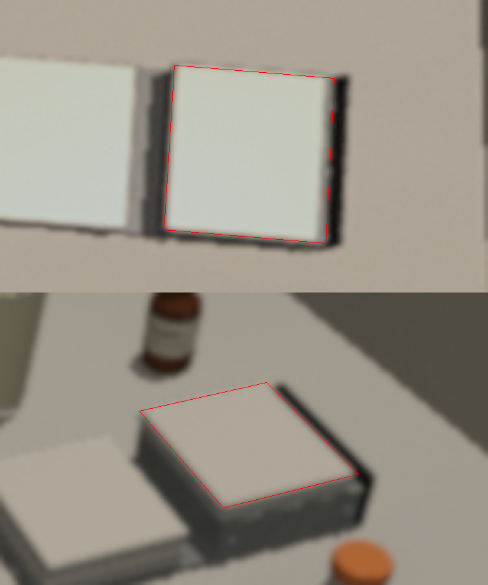

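```bash
python3 - <<'E'
from h import *
robot.movep(loc(-75,5.5,110),rot(SY+np.pi/2))
robot.servo_line(loc(-75,5.5,39),feed=120)
robot.servo_line(loc(-63,5.5,39),feed=50)
robot.servo_line(loc(-58.2,5.5,39),feed=12);robot.hold(.2);st()
robot.servo_line(loc(-75,5.5,39),feed=60)
robot.servo_line(loc(-75,5.5,110),feed=150)
robot.movep([500,330,200],rot(1.5));st()
g=SC+ux*0+uy*5
meas('m4',(g[0],g[1],SY),rad=2.5)
E
```

```text
t 29.56 tcp [484.2 -60.2  38.7] loc [-60.2   5.4  38.7] F [-5.5  0.2  4.3] g 0.002
 t 32.1 tcp [500.6 328.1 199.3] loc [-71.4 393.8 199.3] F [-0.4 -0.2 -0.3] g 0.005
m4 top [ 5.42656e+02 -6.57000e+01 -7.00000e-02] loc [-1.5  4.1] dyaw 0.001 rms 0.96
m4 scene [ 5.42975e+02 -6.42860e+01 -7.20000e-02] loc [-1.3  5.5] dyaw -0.001 rms 0.18
```

```bash
python3 - <<'E'
from h import *
robot.movep(loc(-72,4.5,100),rot(SY+np.pi/2))
robot.servo_line(loc(-72,4.5,39),feed=120)
robot.servo_line(loc(-61,4.5,39),feed=50)
for x in(-59,-58,-57,-56,-55):
    robot.servo_line(loc(x,4.5,39),feed=12);s=st()
    if toloc(s['tcp_pos'])[0]>-58.9: break
robot.servo_line(loc(-75,5.5,39),feed=60)
robot.servo_line(loc(-75,5.5,110),feed=150)
robot.movep([500,330,200],rot(1.5));st()
g=SC+ux*0+uy*5
meas('m5',(g[0],g[1],SY),rad=2.5)
E
```

```text
t 35.34 tcp [485.4 -61.2  39. ] loc [-58.9   4.5  39. ] F [-0.1 -0.  -0.1] g 0.003
 t 35.59 tcp [485.7 -61.3  38.9] loc [-58.7   4.4  38.9] F [-2.6 -0.8  1.5] g 0.007
 t 38.13 tcp [500.6 328.1 199.3] loc [-71.4 393.8 199.3] F [-0.6 -0.5  0.8] g 0.005
m5 top [ 5.44642e+02 -6.58510e+01 -7.10000e-02] loc [0.5 4. ] dyaw 0.0 rms 1.02
m5 scene [ 5.44593e+02 -6.43800e+01 -7.00000e-02] loc [0.3 5.5] dyaw 0.001 rms 0.17
```

```bash
python3 - <<'E'
from h import *
robot.movep(loc(0,76,110),rot(SY)); grip(.55,20)
robot.servo_line(loc(0,76,38.5),feed=120)
robot.servo_line(loc(0,63,38.5),feed=60)
for y in np.arange(60,44,-1):
    robot.servo_line(loc(0,y,38.5),feed=20);s=st(y)
    if s['contact_force']@[*uy,0]>7: break
robot.servo_line(loc(0,75,39),feed=80)
robot.servo_line(loc(0,75,120),feed=150)
robot.movep([500,330,200],rot(1.5));st()
g=SC+uy*-3
meas('m6',(g[0],g[1],SY),rad=2.5)
im=pic('top','t6');print(lids(im)[2:])
E
```

```text
60 t 42.08 tcp [548.2  -9.9  38.6] loc [ 0.1 60.1 38.6] F [-0.2  0.6  0. ] g 0.55
59 t 42.33 tcp [548.2 -10.4  38.6] loc [ 0.1 59.6 38.6] F [-0.1  2.7  1.9] g 0.554
58 t 42.58 tcp [548.1 -11.7  38.5] loc [ 0.1 58.3 38.5] F [1.  2.9 1. ] g 0.554
57 t 42.83 tcp [548.  -13.   38.5] loc [ 0.1 57.  38.5] F [0.4 4.1 1.1] g 0.553
56 t 43.08 tcp [547.9 -14.1  38.6] loc [ 0.1 55.9 38.6] F [0.3 2.9 0.9] g 0.548
55 t 43.33 tcp [547.8 -15.1  38.5] loc [ 0.  54.9 38.5] F [-0.2  2.7  1.2] g 0.55
54 t 43.58 tcp [547.7 -16.1  38.5] loc [-0.  53.9 38.5] F [-0.3  2.9  0.7] g 0.55
53 t 43.83 tcp [547.7 -17.1  38.5] loc [ 0.  52.9 38.5] F [0.  2.9 2.1] g 0.548
52 t 44.08 tcp [547.7 -17.6  38.5] loc [ 0.  52.4 38.5] F [0.6 4.9 1.2] g 0.551
51 t 44.33 tcp [547.6 -17.6  38.5] loc [ 0.  52.4 38.5] F [0.6 6.1 1.5] g 0.551
50 t 44.58 tcp [547.6 -17.7  38.5] loc [ 0.  52.3 38.5] F [0.4 9.5 1.6] g 0.552
 t 47.02 tcp [500.5 328.2 199. ] loc [-71.5 394.  199. ] F [-0.8 -0.4 -0.6] g 0.55
m6 top [ 5.44182e+02 -7.23620e+01 -7.30000e-02] loc [ 0.5 -2.5] dyaw -0.002 rms 0.45
m6 scene [ 5.4416e+02 -7.1639e+01 -6.8000e-02] loc [ 0.4 -1.8] dyaw 0.003 rms 0.26
[('orange', [79, 130, 15, 15, 91], [88.0, 137.9], [736.1, 664.2]), ('orange', [248, 173, 16, 17, 204], [255.7, 180.8], [652.4, 323.7]), ('orange', [450, 283, 18, 17, 113], [457.8, 291.4], [440.0, -72.7]), ('orange', [373, 285, 18, 17, 101], [380.7, 293.5], [433.7, 75.5]), ('green', [168, 289, 20, 22, 285], [176.4, 300.9], [413.6, 469.4]), ('pink', [332, 282, 18, 17, 238], [340.8, 290.1], [439.0, 152.3])]
```

View pics/m6.png

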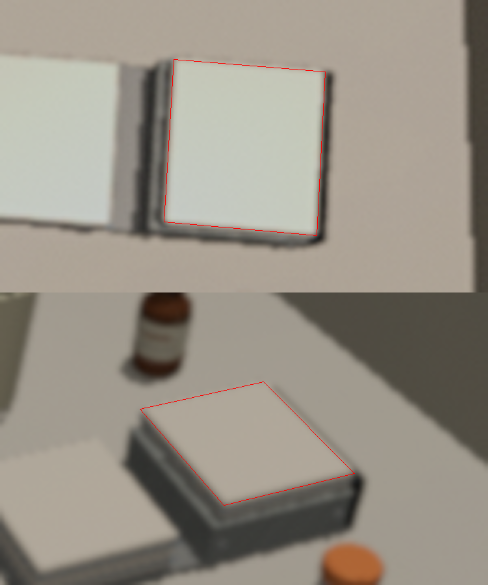

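View pics/t6.png

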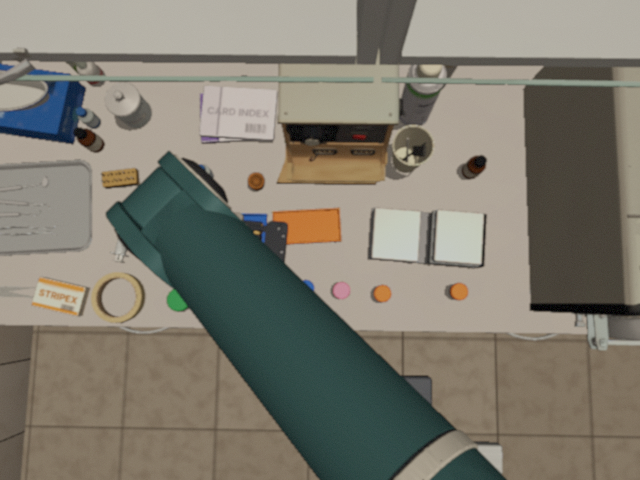

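```bash
cat >> h.py <<'E'
def pick(x,y,a=0.,z=9,F=30):
    robot.movep([x,y,90],rot(a)); grip(.68,F)
    robot.servo_line([x,y,z],feed=120); st('down')
    grip(0,F); s=st('grip')
    robot.servo_line([x,y,110],feed=150); s=st('lift'); return s
def place(x,y,floor,a=0.,z=9,F=30):
    robot.movep([x,y,115],rot(a)); s=st('above')
    if not .3<s['grip_width']<.45: print('LOST');return s
    robot.servo_line([x,y,floor+z+12],feed=150)
    robot.servo_line([x,y,floor+z+.5],feed=40); st('set'); robot.hold(.15)
    grip(.62,F); robot.hold(.1)
    robot.servo_line([x,y,floor+z+60],feed=150); return st('up')
E
python3 - <<'E'
from h import *
robot.movep([470,60,220],rot(0))
im=pic('top','t7');print([o for o in lids(im) if o[3][0]<480])
sc=pic('scene','s7')
E
```

```text
[('blue', [211, 278, 17, 16, 206], [219.2, 286.0], [443.4, 387.9]), ('blue', [297, 280, 17, 17, 216], [305.1, 288.1], [441.9, 221.4]), ('orange', [374, 285, 17, 17, 109], [381.6, 293.4], [434.0, 73.8]), ('green', [168, 289, 23, 22, 396], [178.8, 299.4], [416.5, 465.0]), ('green', [238, 292, 16, 15, 188], [245.1, 299.2], [418.7, 336.8]), ('pink', [333, 282, 17, 17, 231], [341.2, 290.1], [439.2, 151.7])]
```

View pics/t7.png

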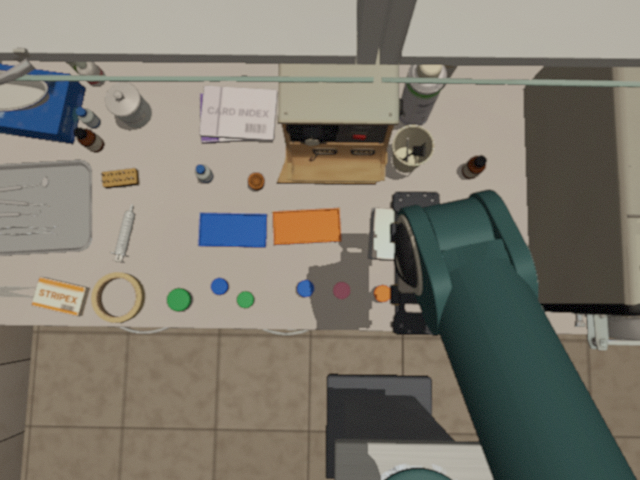

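The knock has moved the small green pot to px (245,299), which is (419,337) mm. The big green at (179,300) and the pink at (341,290) stay where they are.

```bash
python3 - <<'E'
from h import *
im=cv2.imread('pics/t7.png');cv2.imwrite('pics/c7.png',cv2.resize(im[265:325,160:290],None,fx=5,fy=5,interpolation=2))
s=pick(418.7,336.8)
if .3<s['grip_width']<.45:
    p=SC+ux*.3+uy*-3
    robot.movep([500,180,130],rot(0)); st('mid')
    place(p[0],p[1],46.5,a=SY)
E
```

```text
down t 51.02 tcp [419.  337.2   9.4] loc [-153.5  397.2    9.4] F [0.3 0.2 0.1] g 0.677
grip t 51.57 tcp [419.  336.9   9.4] loc [-153.5  396.9    9.4] F [ 0.3 -0.4  4.1] g 0.362
lift t 52.39 tcp [418.2 336.3 109.3] loc [-154.2  396.2  109.3] F [-0.2  0.4 -0.7] g 0.363
mid t 53.13 tcp [499.  181.4 129.4] loc [-62.6 247.4 129.4] F [-0.9  0.8 -0.5] g 0.363
above t 54.14 tcp [544.2 -70.  115. ] loc [  0.3  -0.2 115. ] F [-0.3  0.7 -0.8] g 0.362
set t 55.04 tcp [544.  -72.9  56. ] loc [ 0.3 -3.1 56. ] F [-0.2 -0.3  0.7] g 0.364
up t 56.37 tcp [543.7 -72.9 115.3] loc [  0.   -3.1 115.3] F [ 0.5  0.4 -0.6] g 0.617
```

View pics/c7.png

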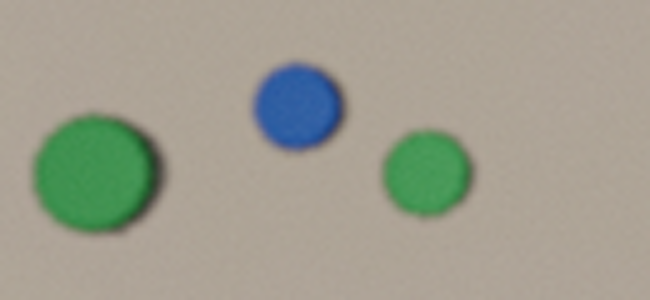

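```bash
cat >> h.py <<'E'
def tray(c,yaw,l): return c[0]-np.sin(yaw)*l, c[1]+np.cos(yaw)*l
TO=((566.9,222.3),.071);TB=((557.4,370.8),-.005)
E
python3 - <<'E'
from h import *
for a in(np.pi/2,-np.pi/2):print(kin.ik([440,-74,9],rot(a)))
robot.movep([470,60,180],rot(-np.pi/2))
im=pic('top','t8');print([o for o in lids(im) if o[3][0]<480])
sc=pic('scene','s8');print([o[:3] for o in lids(sc,'scene')])
cv2.imwrite('pics/c8.png',cv2.resize(sc[180:340,170:510],None,fx=2.2,fy=2.2,interpolation=2)[:,:,::-1])
E
```

```text
[ 0.47646255  0.53945721 -0.45467156  2.19011093  0.48242586  0.50779673
  1.22096263]
[-0.02572086  0.48751335  0.13853634  2.22196207 -0.15227584  0.44056354
 -1.33602025]
[('blue', [211, 278, 17, 16, 208], [219.2, 286.0], [443.5, 387.9]), ('blue', [297, 281, 17, 16, 217], [305.2, 288.1], [441.8, 221.2]), ('orange', [373, 287, 18, 15, 175], [382.0, 292.7], [435.3, 73.1]), ('green', [168, 289, 23, 22, 397], [178.8, 299.4], [416.4, 464.8]), ('pink', [333, 282, 17, 17, 228], [341.1, 290.1], [439.0, 151.8])]
[('blue', [168, 230, 9, 9, 62], [172.4, 234.0]), ('blue', [320, 290, 19, 18, 276], [329.1, 298.2]), ('blue', [221, 321, 20, 19, 313], [230.8, 330.2]), ('orange', [224, 233, 17, 20, 256], [232.2, 241.8]), ('orange', [465, 243, 19, 16, 220], [473.8, 250.6]), ('orange', [24, 249, 16, 8, 76], [32.1, 252.8]), ('orange', [398, 268, 21, 16, 271], [407.7, 275.4]), ('green', [436, 195, 16, 12, 145], [443.6, 200.8]), ('green', [171, 344, 30, 28, 655], [185.6, 357.3]), ('pink', [357, 279, 20, 24, 402], [366.1, 290.2])]
```

View pics/c8.png

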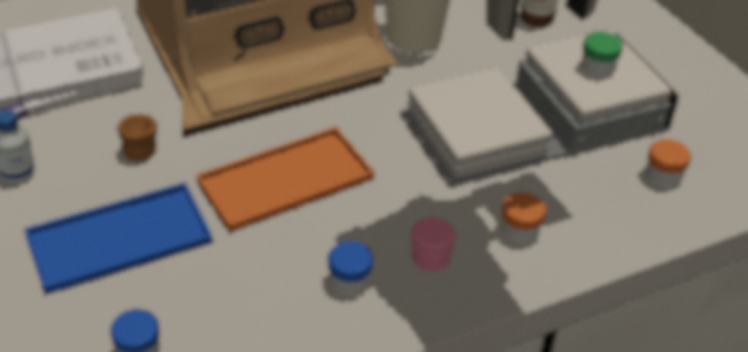

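```bash
python3 - <<'E'
from h import *
def run(x,y,a,T,l,F=30):
    s=pick(x,y,a,F=F)
    if not .3<s['grip_width']<.45: print('FAILED PICK'); return False
    place(*tray(*T,l),3,a=T[1],F=F); return True
if run(440.6,-74.2,-np.pi/2,TO,33):
    im=pic('top','t9');print([o for o in lids(im) if o[3][0]<480])
    pic('scene','s9')
E
```

```text
down t 59.76 tcp [441.  -74.3   9.3] loc [-102.3  -11.7    9.3] F [-0.3  1.1  0.2] g 0.679
grip t 60.31 tcp [440.9 -74.2   9.3] loc [-102.5  -11.7    9.3] F [-0.1  0.   4.4] g 0.361
lift t 61.13 tcp [440.  -74.1 109.4] loc [-103.4  -11.6  109.4] F [-0.  -0.  -0.9] g 0.365
above t 62.46 tcp [564.6 253.3 114.4] loc [ -2.3 323.8 114.4] F [-0.1  0.5 -0.8] g 0.36
set t 63.65 tcp [564.7 255.2  12.5] loc [ -2.3 325.7  12.5] F [-0.8  0.2 -0.5] g 0.361
up t 64.97 tcp [564.5 255.   71.9] loc [ -2.5 325.5  71.9] F [-0.5  0.   0.7] g 0.62
[('blue', [211, 278, 17, 16, 207], [219.2, 286.0], [443.4, 387.9]), ('green', [168, 289, 23, 22, 396], [178.8, 299.4], [416.5, 464.9])]
```

View pics/s9.png

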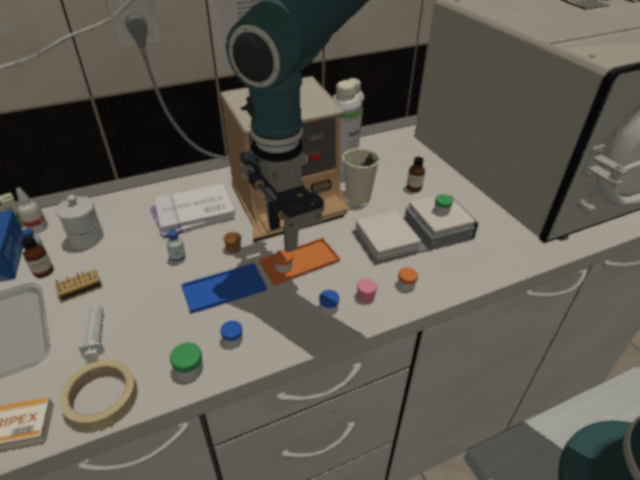

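```bash
cat >> h.py <<'E'
def run(x,y,a,T,l,F=30):
    s=pick(x,y,a,F=F)
    if not .3<s['grip_width']<.45: print('FAILED PICK'); return False
    s=place(*tray(*T,l),3,a=T[1],F=F); return True
E
python3 - <<'E'
from h import *
if run(434.8,73.5,-np.pi/2,TO,-33):
    robot.movep([480,100,200],rot(0))
    im=pic('top','t10');print([o for o in lids(im) if o[3][0]<480])
    pic('scene','s10')
E
```

```text
down t 67.28 tcp [435.2  73.5   9.3] loc [-118.6  135.3    9.3] F [-0.4 -0.5  0.3] g 0.681
grip t 67.83 tcp [435.   73.5   9.3] loc [-118.8  135.3    9.3] F [-0.3 -0.1  5.3] g 0.363
lift t 68.66 tcp [434.2  73.4 109.4] loc [-119.6  135.1  109.4] F [-0.   1.  -0.8] g 0.362
above t 69.87 tcp [568.5 188.7 114.1] loc [  6.2 259.6 114.1] F [ 0.1  0.3 -0.3] g 0.358
set t 71.06 tcp [569.2 189.3  12.4] loc [  6.9 260.3  12.4] F [ 0.2 -0.1 -0.3] g 0.36
up t 72.38 tcp [569.  189.2  71.9] loc [  6.7 260.2  71.9] F [-1.3 -0.  -0.2] g 0.618
[('blue', [211, 278, 17, 17, 206], [219.2, 286.1], [443.3, 387.8]), ('blue', [298, 280, 16, 17, 201], [305.2, 288.0], [442.1, 221.2]), ('green', [168, 289, 23, 22, 394], [178.8, 299.3], [416.6, 465.0]), ('pink', [333, 282, 17, 17, 231], [341.2, 290.1], [439.2, 151.6])]
```

View pics/t10.png

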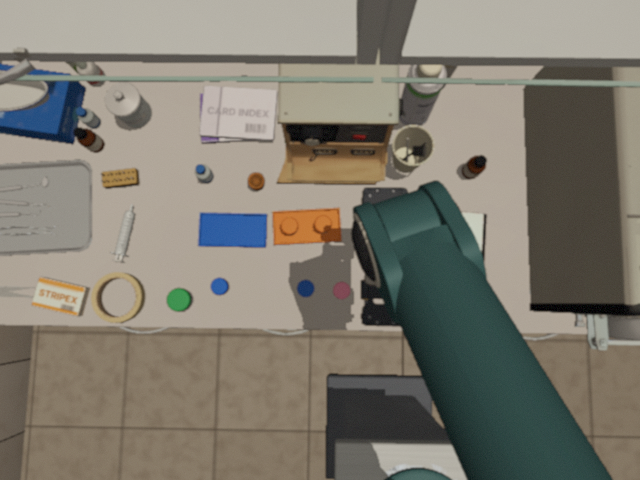

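```bash
python3 - <<'E'
from h import *
if run(442,221.2,0,TB,-33):
    robot.movep([480,150,200],rot(0))
    im=pic('top','t11');L=[o for o in lids(im) if o[3][0]<480];print(L)
    b=[o[3] for o in L if o[0]=='blue']
    if len(b)==1 and run(*b[0],0,TB,33):
        robot.movep([470,100,250],rot(0))
        pic('top','t12');pic('scene','s12')
E
```

```text
down t 75.07 tcp [442.4 221.5   9.4] loc [-121.9  283.4    9.4] F [-0.   0.4 -0.3] g 0.675
grip t 75.62 tcp [442.3 221.3   9.3] loc [-122.   283.2    9.3] F [-1.  -0.6  4. ] g 0.362
lift t 76.44 tcp [441.4 220.8 109.3] loc [-122.8  282.6  109.3] F [-0.4  0.  -0.3] g 0.359
above t 77.14 tcp [555.7 336.5 113.3] loc [-17.  406.2 113.3] F [ 0.2 -0.2 -0.2] g 0.365
set t 78.33 tcp [557.3 337.8  12.4] loc [-15.6 407.6  12.4] F [ 0.2  0.4 -0.4] g 0.358
up t 79.66 tcp [557.1 337.6  71.9] loc [-15.8 407.3  71.9] F [-0.6  0.2 -0.5] g 0.618
[('blue', [211, 278, 17, 16, 206], [219.1, 286.0], [443.4, 387.9]), ('green', [168, 289, 23, 22, 395], [178.8, 299.3], [416.6, 465.0])]
down t 82.82 tcp [443.7 388.4   9.5] loc [-132.4  450.     9.5] F [ 0.5 -0.   0.6] g 0.68
grip t 83.37 tcp [443.6 388.    9.4] loc [-132.5  449.6    9.4] F [-0.2  0.8  3.1] g 0.361
lift t 84.19 tcp [442.9 387.3 109.2] loc [-133.2  448.8  109.2] F [ 0.3 -0.7 -1.2] g 0.361
above t 84.72 tcp [557.  403.  112.8] loc [-20.4 472.6 112.8] F [-1.3  0.2 -0.6] g 0.363
set t 85.92 tcp [557.6 403.8  12.5] loc [-19.9 473.4  12.5] F [ 0.8  1.  -0.1] g 0.362
up t 87.24 tcp [557.5 403.5  71.9] loc [-20.1 473.2  71.9] F [ 0.2  0.1 -0.7] g 0.622
```

```bash
cd pics; python3 -c "
import cv2,numpy as np
a=cv2.imread('t12.png')[160:320,150:510];b=cv2.imread('s12.png')[160:360,150:510]
cv2.imwrite('c12.png',cv2.resize(np.vstack([a,b]),None,fx=1.65,fy=1.65,interpolation=2))"
```

```text
(no output)
```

View pics/c12.png

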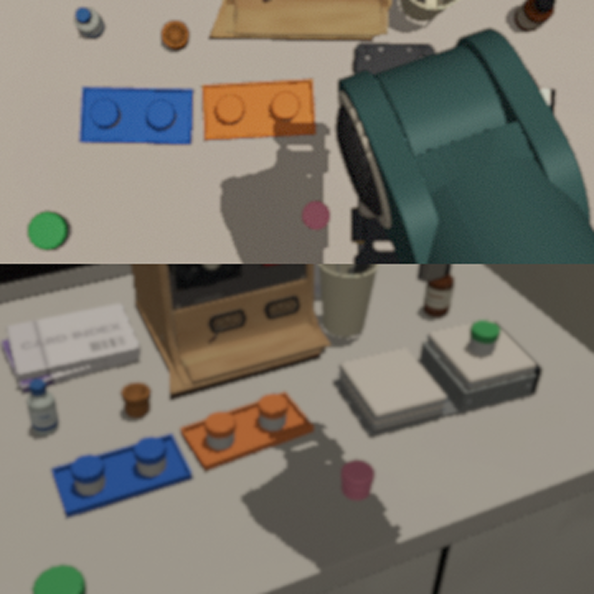

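```bash
python3 - <<'E'
from h import *
robot.movep([470,330,250],rot(1.5))
g=SC+uy*-3
meas('m7',(g[0],g[1],SY),rad=2.5)
g=SC+uy*116
meas('m8',(g[0],g[1],SY),z=34,rad=3)
im=pic('top','t13');sc=pic('scene','s13')
print([o for o in lids(im,z=76.5) if o[0]=='green'],toloc(unproj('top',[o[2] for o in lids(im) if o[0]=='green'][-1],76.5)))
i=viewer.camera_info('scene')
for r in viewer.pinpoint('pot_green','scene'): p=i['R'].T@(np.array(r['at'])-i['t']);print(round(r['confidence'],2),p.round(1),toloc(p).round(1))
st()
E
```

```text
m7 top [ 5.44159e+02 -7.23470e+01 -7.20000e-02] loc [ 0.4 -2.5] dyaw -0.001 rms 0.46
m7 scene [ 5.4410e+02 -7.1717e+01 -7.2000e-02] loc [ 0.3 -1.8] dyaw -0.001 rms 0.26
m8 top [ 5.48979e+02  4.69110e+01 -6.90000e-02] loc [ -3.2 116.8] dyaw 0.002 rms 0.47
m8 scene [ 5.48687e+02  4.53720e+01 -7.20000e-02] loc [ -3.4 115.3] dyaw -0.001 rms 0.17
[('green', [453, 228, 18, 16, 217], [461.6, 235.5], [542.4, -69.8])] [-1.51761649e+00 -5.38121052e-02  7.65000000e+01]
0.84 [416.7 464.8  -1.7] [-164.8  524.3   -1.7]
0.66 [542.  -71.   49.5] [-1.8 -1.3 49.5]
0.63 [439.9 150.5  -0.9] [-119.3  212.4   -0.9]
 t 90.57 tcp [470. 330. 250.] loc [-102.1  393.6  250. ] F [ 0.1 -0.3 -0.1] g 0.618
```

View pics/m7.png

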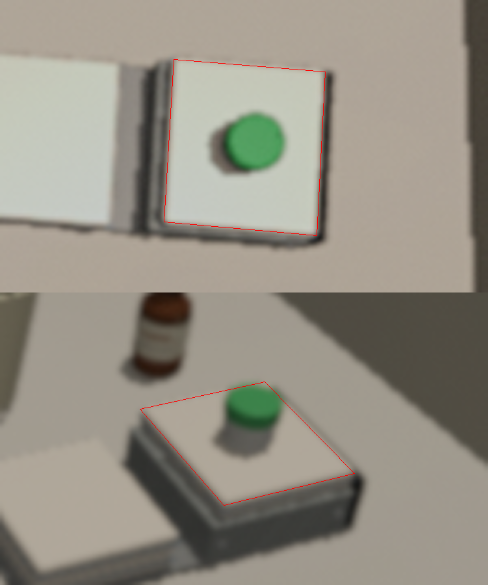

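View pics/m8.png

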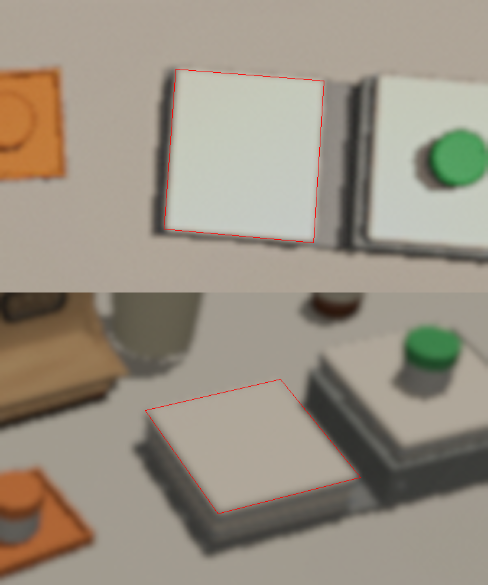

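```bash
python3 - <<'E'
from h import *
for cam,c in (('top',(544.13,-69.39)),('scene',(543.87,-70.48))):
    A=avg(cam,4);g=A.mean(2);c=np.array(c)
    for y in (-3,-1.5):
        W=[c+ux*sx*50+uy*(y+sy*45) for sx,sy in((1,1),(1,-1),(-1,-1),(-1,1))]
        P=np.array([proj(cam,[*w,46.5]) for w in W])
        q=refine(g,P,rad=2,sgn=[1,1,1,1]); 
        U=np.array([unproj(cam,p,46.5)[:2] for p in q])-c
        print(cam,y,np.c_[U@ux,U@uy].round(1).tolist())
    b=P.mean(0).astype(int)
    D=cv2.resize(A[b[1]-28:b[1]+32,b[0]-40:b[0]+45].astype('uint8'),None,fx=9,fy=9,interpolation=2)[:,:,::-1]
    cv2.imwrite(f'pics/z_{cam}.png',D)
E
```

```text
top -3 [[49.0, 42.0], [49.0, -47.8], [-48.6, -47.8], [-48.6, 42.0]]
top -1.5 [[49.0, 42.0], [49.0, -48.1], [-48.6, -47.7], [-48.7, 42.0]]
scene -3 [[50.4, 43.0], [50.1, -45.2], [-49.5, -45.5], [-49.5, 43.2]]
scene -1.5 [[50.2, 43.2], [50.4, -45.7], [-49.4, -45.3], [-49.5, 43.0]]
```

View pics/z_top.png

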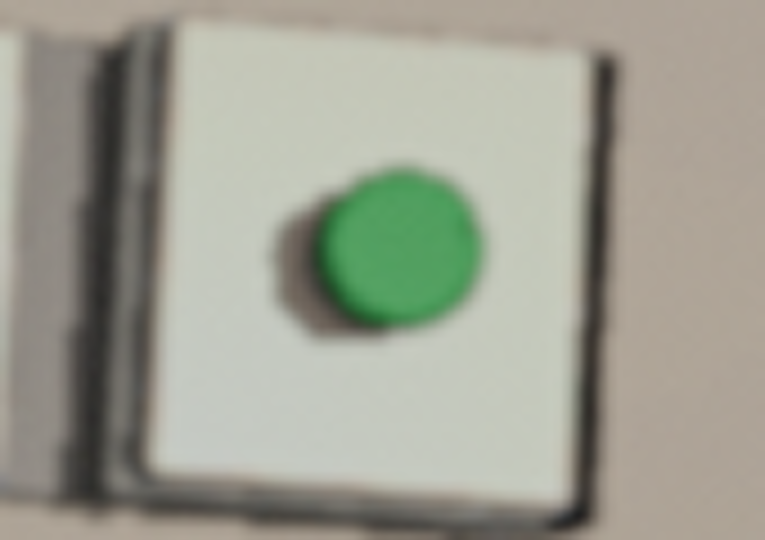

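View pics/z_scene.png

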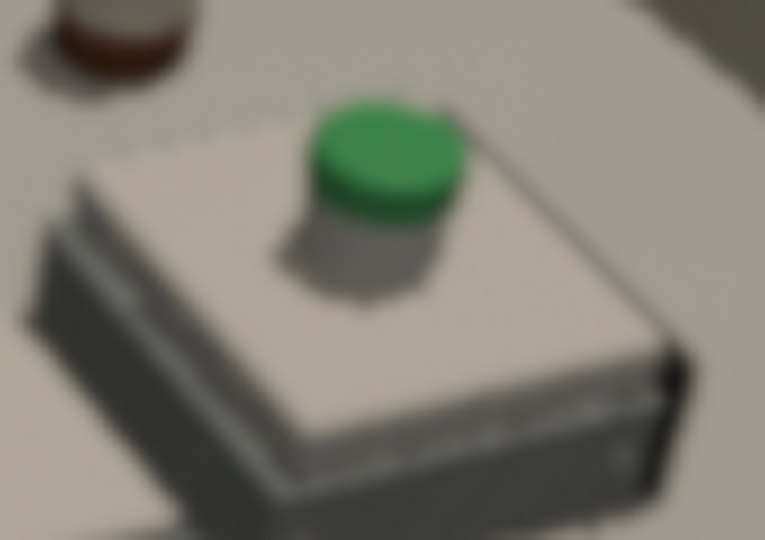

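```bash
python3 - <<'E'
from h import *
robot.job_done(); st()
E
```

```text
the job is handed in; nothing more can be done
the job is handed in; nothing more can be done
```

The job is handed in, at about 91 s of the 210 s allowed.

**What I did**
- I slid the top tile across with two fingertips, nudged it about 2.8 mm sideways in three tries to centre it, then pressed it against the end stop until the push stalled at 9.5 N.
- I stood the small green-lidded pot on the tile. It had been knocked aside, so I found it again before picking it up.
- I put both orange pots in the orange tray and both blue pots in the blue tray.
- I never picked up or moved the large green pot, the pink pot, the bottles or the dish.

**Last checks**
- **Tile on the stop:** in the top camera its near edge is at 42.0 mm (42 expected) and its far edge at −47.9 mm (−48 expected), both from the shelf centre. It is about 0.3 mm off centre and 0.001 rad off square.
- **Green pot:** it stands upright, within about 3 mm of the tile's centre.
- **Sorted pots:** all four stand flat in their trays.
- **Two tiles below:** the middle tile is still in line with the station, and I saw no sign that either had shifted. I had no measurement of them from before the slide to compare with.

**What disagreed:** the scene camera put the tile's edges 1 to 2.5 mm away from the stop. The stalled push, the top camera and the close crops, which show no gap, all point to contact, so I left the tile where it was.

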